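# Snug the urn's drain plug and cap it

## Task

The steel drinks urn stands upside down on the sorting table and its brass drain plug is still loose. Turn the plug clockwise by its bar until you feel it go snug, only hand-tight: do not force it on past snug and do not leave it slackened. Then set the aluminium cover cup with the black knob over the plug, all the way down onto the urn, and leave everything else where it is.

Things in the scene. Friction and masses are not known exactly. Their poses are not given: they have to be found in the camera images.
- collar (a point): foot of the brass drain collar on the upturned urn's base, on its axis; z up. Steel urn 166 mm across, base 105 mm above the table, three rubber feet 7 mm high at 64 mm radius; it is fixed to the table on a rubber mat. The round collar is 54 mm across and rises 12 mm above this point, top edge chamfered 4 mm
- plug_grip (a point): centre of the brass plug's grip bar, 29 mm above collar on its axis. Bar 44 mm long along this point's x, 12 mm thick along its y, 26 mm high (16 to 42 mm above the urn's base), on a flange 32 mm across, 4 mm high. The plug only turns about z, clockwise from above tightens; 0.06 N m turns it until, 0.8 to 2.6 rad from its start, its taper bites (see seat). It stays where left
- seat (a point): hidden tapered seat on the collar's axis, 45 mm below the urn's base. Still until the plug bites, then sinks 1 mm per rad turned: 0.2 mm is snug enough, 0.65 mm over-tightened. The turning moment jumps from 0.06 to 0.20 N m at the bite and climbs: 0.30 after 0.2 rad, 0.40 (snug) after 0.4, 0.52 after 0.65, with no stop. (Held still after a step, a wrist can read 0.1 to 0.15 less)
- plug_tip (a point): lower end of the plug's thread, hidden in the collar on its axis: 40 mm below the urn's base once the taper bites, higher by 0.3 mm per rad that the plug is still, or again, unscrewed; too little to be read from its noisy pose
- cap: the cover cup: aluminium cup upside down, open below, 65 mm across outside, 59 mm inside, 50 mm high outside, 46 mm deep inside, with a black knob on top 20 mm across and 22 mm high (50 to 72 mm above the rim; its top 16 mm are straight). About 70 g. Origin: centre of its rim, on the underside; z up. It is to stand on the urn's base around the collar
- lid: bystander: flat steel pot lid, 72 mm across, 36 mm high with its knob (20 mm across); only a shallow disc, not the cover cup. Origin: centre of its underside
- tumbler: bystander: glass tumbler, 68 mm across, 90 mm high, origin under its centre
- candlestick: bystander: silver candlestick, foot 90 mm across, 100 mm high, origin under its centre
- teapot: bystander: silver teapot, body 100 mm across, 102 mm high, spout to +x and handle to -x, 160 mm long over both; origin under its centre
- bowl: bystander: white sugar bowl, 84 mm across, 50 mm high, origin under its centre
- mill: bystander: dark wooden pepper mill, 52 mm across, 115 mm high, origin under its centre
- spoon: bystander: steel spoon lying flat, 130 mm long

How it is judged:
By the outcome, as a careful person would: the job done as asked, in the order asked, and still so for the second after the job is handed in, with the robot touching nothing.
It also fails if it takes over 72 s, if anything falls off the work surface, if the arm or the gripper's body presses on something with over 40 N, if the wrist force passes 120 N, or if a joint passes its speed limit or range.

## Robot

A 6-joint arm with a two-finger parallel gripper is mounted at the origin on the work surface. World frame = base frame: x ahead of the robot, y to its left, z up, the work surface at z = 0. Lengths are in m, angles in rad, forces in N, time in s.
With the tool pointing down it reaches from about 0.225 to 0.875 m from the base axis. Payload 3.4 kg.
Tool frame: the origin (TCP) lies at the very end of the fingers, on their centre line; the grasp point (between the pads) lies 19 mm behind it; z points along the fingers, y is the line along which they close (so a half turn about z gives the same grasp; the last joint's range is limited). The gripper opens to 85 mm and grips with 20 to 120 N. Pads are 22 mm wide; open, the fingers measure 114 mm over their backs; the gripper's body (76 mm by 85 mm) begins 54 mm behind the grasp point. The pads swing forward as they close: fully open they stand 13 mm farther back than shut.
Start: joints at [1.13, 0.276, 1.505, -0, 1.361, -0.121], TCP at [0.181, 0.546, 0.231] pointing down, gripper open.
Joint ranges: [-2.89, 2.89], [-0.75, 2.08], [0.22, 2.7], [-1.18, 4.32], [0.11, 2.71], [-2.7, 2.7]. Speed limits (rad/s): [2.57, 2.57, 3.14, 3.14, 3.14, 3.14].

## Interface

Orientations are given as a 3x3 rotation matrix whose columns are the frame's x, y, z axes.
In Python, from cell import manip gives the robot as it stands.
- The arm moves only by the shell command python3 nudge.py 'ROWS' [OPENING]. ROWS is a JSON list of rows, 1 to 20 of them, each of 6 numbers: dx, dy, dz in m, then a rotation vector rx, ry, rz in rad; each row is the pose to reach, as a shift and turn from the pose commanded when the command began, along the tool's axes at that moment; what a row does not reach only later rows make up. A row lasts 1/12 s, in which the tool goes at most 0.0417 m and 0.125 rad, less where a joint would pass 70% of its speed; a pose out of reach is approached as far as the arm can. OPENING is the finger opening in m, set as the command begins (- or left out keeps the last). The fingers move at their own pace and stop on an object; the grip force is fixed at half the most. Time passes only in rows, so rows that do not move let the fingers close. It prints the time, the measured TCP pose, the force, the opening and the grip force at its end.
- manip.get_obs(): the state, without advancing time (a new reading comes with each control period).
- manip.get_image(name): name is "scene" or "side" or "wrist"; returns the picture (384x512x3 uint8, red, green, blue); there is no depth.
- manip.camera_model(name): a dict with "fx", "fy", "cx", "cy" (pixels), "R" (3x3) and "t" (3): a world point X has camera coordinates R X + t. Camera axes: x right, y down, z forward; pixel columns grow to the right and rows downward; lengths in m; the calibration is good to about 2 mm. A picture is of the moment at which its call begins: read the wrist's pose just before it. camera_model takes no time and is no camera call; for the wrist camera it gives the pose at the moment of the call.
- manip.finish_job(): hands the job in; it is judged then, once.
The state is a dict: "time": time; "joint_pos": joint angles; "qvel": joint speeds; "effort": joint torques, N m; "ee_pos": TCP position; "tool_rot": TCP orientation; "force": force on the tool from outside, world axes, zero at the start; "wrist_torque": the same for the moment, N m; "grip_width": finger opening in m; "finger_force": force on a finger pad.
Only numpy, scipy, OpenCV 4.12 (cv2) and the standard library are available. Lean on these libraries where they do the work, as an engineer would, in place of code of your own. Each camera call takes 0.05 s, during which the arm holds its last target. There are 200 camera calls.

## Working session

There is one attempt and no reset: what is moved stays moved. The work goes in short steps, Python scripts to look and compute and a shell command to move; the robot and the scene stay as the last step left them, time stands still between calls to the robot, and variables do not carry over. Pictures are saved under pics/ and viewed, at most 11 in all, crops included, and the job is handed in when it is done.

```bash
ls; mkdir -p pics; python3 - <<'E'
from cell import manip
import cv2,numpy as np
o=manip.get_obs();print(o['time'],o['ee_pos'],o['tool_rot'],o['wrist_torque'])
a=manip.get_image("scene");b=manip.get_image("side")
cv2.imwrite("pics/scene.png",a[:,:,::-1]);cv2.imwrite("pics/side.png",b[:,:,::-1])
for n in("scene","side","wrist"):
    m=manip.camera_model(n);print(n,m['fx'],m['cx'],m['cy'],(-np.array(m['R']).T@m['t']).round(3),np.round(m['R'],2).tolist())
E
```

```text
cell.py
nudge.py
pics
0.0 [0.18054514 0.54534861 0.23043411] [[-9.49292923e-01  3.14391951e-01 -8.04599163e-04]
 [ 3.14392891e-01  9.49291474e-01 -1.67572897e-03]
 [ 2.36963424e-04 -1.84371791e-03 -9.99998272e-01]] [0.06897734 0.0211099  0.09248287]
scene 381.55350920026456 259.3630093593574 192.53366469526918 [0.873 0.377 1.001] [[-0.78, 0.63, -0.0], [0.54, 0.67, -0.52], [-0.32, -0.4, -0.86]]
side 350.6797962558115 255.67729648983524 192.59010033016952 [ 0.276 -0.707  0.714] [[0.92, -0.38, -0.02], [-0.26, -0.59, -0.76], [0.28, 0.71, -0.65]]
wrist 340.7035929008262 260.16506489634946 192.06498872172224 [0.113 0.569 0.374] [[0.31, 0.95, -0.0], [0.91, -0.3, 0.28], [0.27, -0.09, -0.96]]
```
View pics/scene.png

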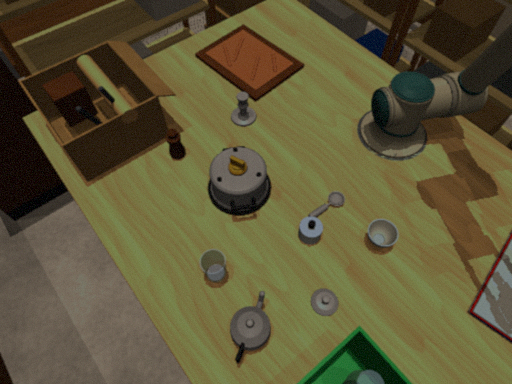

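View pics/side.png

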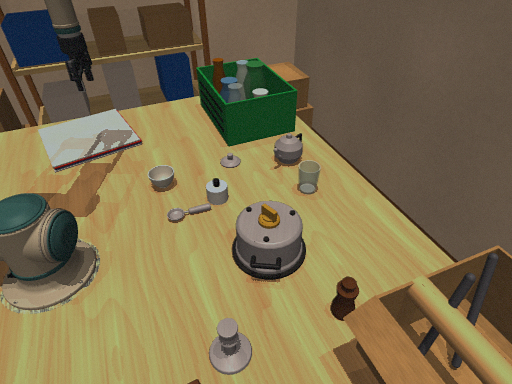

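Scene: the urn's brass bar is at about (238,165) and the cup's black knob at (312,224). Side: bar at (269,215), knob at (216,182). Next I triangulate both.

```bash
cat > h.py <<'E'
import cv2,numpy as np
from cell import manip
def ray(m,p):
    R=np.array(m['R']);c=-R.T@np.array(m['t'])
    d=R.T@np.array([(p[0]-m['cx'])/m['fx'],(p[1]-m['cy'])/m['fy'],1]);return c,d/np.linalg.norm(d)
def onz(m,p,z):
    c,d=ray(m,p);return c+d*(z-c[2])/d[2]
def tri(l):
    A=np.zeros((3,3));b=np.zeros(3);L=[ray(*x) for x in l]
    for c,d in L:
        P=np.eye(3)-np.outer(d,d);A+=P;b+=P@c
    X=np.linalg.solve(A,b);return X,[np.linalg.norm(np.cross(X-c,d)) for c,d in L]
def proj(m,X):
    q=np.array(m['R'])@X+m['t'];return np.array([m['fx']*q[0]/q[2]+m['cx'],m['fy']*q[1]/q[2]+m['cy']])
def brass(a):
    h=cv2.cvtColor(a,cv2.COLOR_RGB2HSV);return cv2.inRange(h,(12,150,90),(32,255,255))
def dark(a): return cv2.inRange(cv2.cvtColor(a,cv2.COLOR_RGB2GRAY),0,55)
def blobs(mask,roi,n=3):
    x0,y0,x1,y1=roi;k=np.zeros_like(mask);k[y0:y1,x0:x1]=mask[y0:y1,x0:x1]
    N,l,s,c=cv2.connectedComponentsWithStats(k)
    i=sorted(range(1,N),key=lambda i:-s[i][4])[:n];return [(c[j],s[j].tolist(),(l==j)) for j in i]
def totool(v):
    return np.array(manip.get_obs()['tool_rot']).T@v
E
python3 - <<'E'
from h import *
ms,md=manip.camera_model("scene"),manip.camera_model("side")
a=cv2.imread("pics/scene.png")[:,:,::-1].copy();b=cv2.imread("pics/side.png")[:,:,::-1].copy()
for f,r1,r2 in((brass,(220,140,260,185),(250,195,290,235)),(dark,(298,212,328,245),(203,172,232,207))):
    A=blobs(f(a),r1);B=blobs(f(b),r2)
    for x in A:print('s',x[:2])
    for x in B:print('d',x[:2])
    print(tri([(ms,A[0][0]),(md,B[0][0])]))
E
```

```text
s (array([234.55952381, 169.17857143]), [229, 163, 15, 11, 84])
s (array([237.06976744, 159.51162791]), [231, 156, 13, 8, 43])
s (array([245.4, 166.8]), [245, 166, 2, 3, 5])
d (array([267.76162791, 220.5       ]), [259, 214, 21, 13, 172])
d (array([268.96551724, 208.55172414]), [262, 204, 15, 10, 58])
d (array([264., 227.]), [264, 227, 1, 1, 1])
(array([ 0.53584416, -0.1489161 ,  0.10273433]), [np.float64(0.00580467903258765), np.float64(0.005804679032587744)])
s (array([303.33928571, 237.44642857]), [299, 231, 12, 12, 56])
s (array([311.30232558, 224.41860465]), [308, 221, 7, 8, 43])
s (array([315.48571429, 239.51428571]), [311, 236, 9, 7, 35])
d (array([215.88095238, 182.21428571]), [213, 178, 6, 9, 42])
(array([0.49142073, 0.11758582, 0.04022547]), [np.float64(0.016070695570199155), np.float64(0.016070695570199238)])
```

```bash
python3 - <<'E'
from h import *
ms,md=manip.camera_model("scene"),manip.camera_model("side")
k=tri([(ms,(311.3,224.4)),(md,(215.9,182.2))]);print(k)
p=tri([(ms,(237.,163.5)),(md,(268.5,214.5))]);print(p)
o=manip.get_obs();e=np.array(o['ee_pos'])
print(totool(k[0]*[1,1,0]+[0,0,.25]-e),totool(p[0]*[1,1,0]+[0,0,.27]-e))
E
```

```text
(array([0.47195768, 0.10264446, 0.06118254]), [np.float64(7.550894005809198e-05), np.float64(7.550894005808154e-05)])
(array([ 0.53194501, -0.14901897,  0.12538884]), [np.float64(0.0006310636783487849), np.float64(0.0006310636783487109)])
[-0.41580662 -0.32876003 -0.01899862] [-0.55186566 -0.54883658 -0.03867626]
```

```bash
R='[-0.416,-0.329,-0.019,0,0,0]'; python3 nudge.py '[[-0.416,-0.329,-0.019,0,0,0],[-0.416,-0.329,-0.019,0,0,0],[-0.416,-0.329,-0.019,0,0,0],[-0.416,-0.329,-0.019,0,0,0],[-0.416,-0.329,-0.019,0,0,0],[-0.416,-0.329,-0.019,0,0,0],[-0.416,-0.329,-0.019,0,0,0],[-0.416,-0.329,-0.019,0,0,0],[-0.416,-0.329,-0.019,0,0,0],[-0.416,-0.329,-0.019,0,0,0],[-0.416,-0.329,-0.019,0,0,0],[-0.416,-0.329,-0.019,0,0,0],[-0.416,-0.329,-0.019,0,0,0],[-0.416,-0.329,-0.019,0,0,0],[-0.416,-0.329,-0.019,0,0,0],[-0.416,-0.329,-0.019,0,0,0]]' 0.085
python3 - <<'E'
from h import *
m=manip.camera_model("wrist");a=manip.get_image("wrist")
cv2.imwrite("pics/wcap.png",a[:,:,::-1])
np.savez("wcap.npz",**{k:np.array(m[k]) for k in m})
o=manip.get_obs();print(o['time'],o['joint_pos'],o['ee_pos'])
print(proj(m,np.array([.472,.1026,.072])))
print(totool(np.array([.532,-.149,.27])-o['ee_pos']))
for x in blobs(dark(a),(0,0,512,384),6):print(x[:2])
E
```

```text
time: 1.43
ee_pos: [0.4715, 0.1031, 0.2498]
tool_rot: [[-0.949, 0.315, -0.002], [0.315, 0.949, 0.001], [0.002, 0.0, -1.0]]
force: [-0.7, 0.5, 1.3]
grip_width: 0.0852
finger_force: 0.0
1.4833 [ 7.13605212e-02  1.25493196e-01  1.65594895e+00  8.03406476e-04
  1.36151774e+00 -1.18044519e+00] [0.47129653 0.10355343 0.24993518]
[259.20920666 170.62421937]
[-0.13684937 -0.22074854 -0.02032433]
(array([240.47427441, 332.08856258]), [0, 191, 512, 193, 34868])
(array([260.49211356, 169.42271293]), [252, 159, 18, 22, 317])
(array([ 71.73619632, 272.93251534]), [64, 266, 16, 14, 163])
(array([510.02631579, 199.39473684]), [508, 188, 4, 31, 76])
(array([ 91.4, 228.2]), [90, 227, 4, 3, 5])
(array([ 85.5 , 227.25]), [84, 227, 4, 2, 4])
```

View pics/wcap.png

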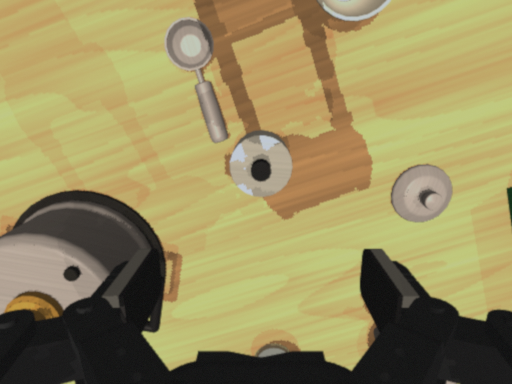

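The knob sits at (260,169), as predicted. Next stop is the plug.

```bash
python3 nudge.py '[[-0.137,-0.221,-0.02,0,0,0],[-0.137,-0.221,-0.02,0,0,0],[-0.137,-0.221,-0.02,0,0,0],[-0.137,-0.221,-0.02,0,0,0],[-0.137,-0.221,-0.02,0,0,0],[-0.137,-0.221,-0.02,0,0,0],[-0.137,-0.221,-0.02,0,0,0],[-0.137,-0.221,-0.02,0,0,0]]'
python3 - <<'E'
from h import *
m=manip.camera_model("wrist");a=manip.get_image("wrist")
cv2.imwrite("pics/wplug.png",a[:,:,::-1])
o=manip.get_obs();print(o['time'],o['joint_pos'].round(3),o['ee_pos'],o['wrist_torque'])
print(proj(m,np.array([.532,-.149,.147])))
for x in blobs(brass(a),(0,0,512,384),6):
    print(x[:2],cv2.minAreaRect(np.argwhere(x[2])[:,::-1].astype(np.float32)))
E
```

```text
time: 2.15
ee_pos: [0.5335, -0.1516, 0.27]
tool_rot: [[-0.949, 0.316, 0.0], [0.316, 0.949, -0.001], [-0.0, -0.0, -1.0]]
force: [0.3, 1.4, 0.0]
grip_width: 0.085
finger_force: 0.0
2.2 [-4.000e-01  2.250e-01  1.481e+00  1.000e-03  1.438e+00 -1.651e+00] [ 0.53277894 -0.14944398  0.26990329] [ 0.06090326 -0.06102826  0.01667859]
[261.91368726 181.64352986]
(array([263.74632507, 172.5900882 ]), [236, 144, 57, 58, 2381]) ((263.9737548828125, 172.00137329101562), (56.448184967041016, 56.50074768066406), 86.98721313476562)
(array([ 70., 285.]), [70, 285, 1, 1, 1]) ((70.0, 285.0), (0.0, 0.0), 0.0)
(array([ 72., 284.]), [72, 284, 1, 1, 1]) ((72.0, 284.0), (0.0, 0.0), 0.0)
(array([ 77., 286.]), [77, 286, 1, 1, 1]) ((77.0, 286.0), (0.0, 0.0), 0.0)
(array([ 80., 287.]), [80, 287, 1, 1, 1]) ((80.0, 287.0), (0.0, 0.0), 0.0)
(array([ 79., 297.]), [79, 297, 1, 1, 1]) ((79.0, 297.0), (0.0, 0.0), 0.0)
```

View pics/wplug.png

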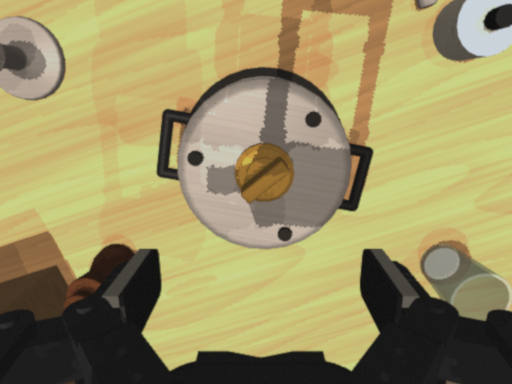

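The collar is centred near (264,173). The bar runs from lower left to upper right, about (244,195) to (284,160). I need a crop to measure it.

```bash
python3 - <<'E'
from h import *
m=manip.camera_model("wrist");a=cv2.imread("pics/wplug.png")
c=cv2.resize(a[138:208,228:302],None,fx=8,fy=8,interpolation=cv2.INTER_CUBIC);cv2.imwrite("pics/crop.png",c)
for z in(.107,.113):print(onz(m,(264.5,173),z))
E
```

```text
[ 0.53394111 -0.14478402  0.107     ]
[ 0.53259209 -0.14442448  0.113     ]
```

View pics/crop.png

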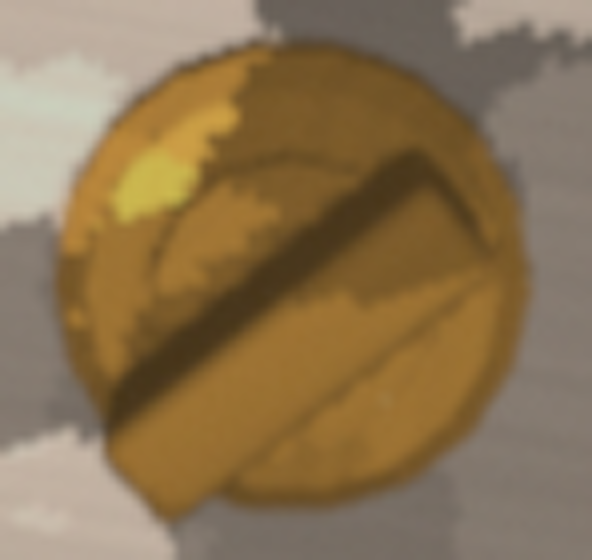

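```bash
python3 - <<'E'
from h import *
m=manip.camera_model("wrist");f=lambda x,y:((x+.5)/8-.5+228,(y+.5)/8-.5+138)
P=[onz(m,f(*q),.147) for q in((108,440),(425,180),(488,265),(172,518))]
c=np.mean(P,0);print(c,[np.linalg.norm(P[i]-P[i-1]) for i in range(4)])
ms,md=manip.camera_model("scene"),manip.camera_model("side")
print(tri([(ms,(237.,163.)),(md,(268.5,214.)),(m,f(298,351))]))
d=(P[1]+P[2]-P[0]-P[3]);d/=np.linalg.norm(d);t=totool(d);print('bar dir tool',t,np.arctan2(t[1],t[0]))
o=manip.get_obs();print(totool(c*[1,1,0]+[0,0,.124]-o['ee_pos']),o['ee_pos'])
E
```

```text
[ 0.53176771 -0.14454618  0.147     ] [np.float64(0.010545349944569609), np.float64(0.041635026856459825), np.float64(0.010760186692481069), np.float64(0.041465678297521846)]
(array([ 0.5336004 , -0.14739966,  0.12796653]), [np.float64(0.00166198963468197), np.float64(0.002561668499039682), np.float64(0.0032935280422786884)])
bar dir tool [0.64242563 0.76634634 0.00160892] 0.8731359750240321
[0.00232223 0.0041745  0.1459108 ] [ 0.53277894 -0.14944398  0.26990329]
```

```bash
python3 nudge.py '[[0.002,0.003,0.08,0,0,0.873],[0.002,0.003,0.08,0,0,0.873],[0.002,0.003,0.08,0,0,0.873],[0.002,0.003,0.08,0,0,0.873],[0.002,0.003,0.08,0,0,0.873],[0.002,0.003,0.08,0,0,0.873],[0.002,0.003,0.08,0,0,0.873],[0.002,0.003,0.08,0,0,0.873],[0.002,0.003,0.08,0,0,0.873],[0.002,0.003,0.08,0,0,0.873]]' 0.05
python3 - <<'E'
from h import *
m=manip.camera_model("wrist");a=manip.get_image("wrist")
cv2.imwrite("pics/w3.png",a[:,:,::-1])
o=manip.get_obs();print(o['time'],o['joint_pos'].round(3),o['ee_pos'],o['wrist_torque'])
print(proj(m,np.array([.532,-.146,.147])), proj(m,o['ee_pos']))
E
```

```text
time: 3.03
ee_pos: [0.5316, -0.145, 0.1904]
tool_rot: [[-0.373, 0.928, -0.0], [0.928, 0.373, 0.001], [0.001, 0.0, -1.0]]
force: [1.3, -0.4, 0.1]
grip_width: 0.0498
finger_force: 0.0
3.0833 [-0.393  0.267  1.623  0.     1.252 -0.775] [ 0.53170577 -0.14533266  0.19042207] [0.02539983 0.00913697 0.02638867]
[259.63783976 222.34074246] [259.48155441 255.16388944]
```

View pics/w3.png

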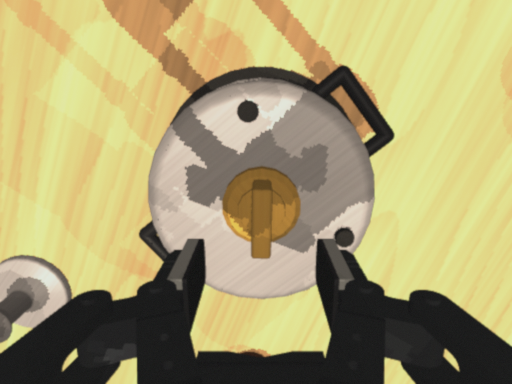

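The bar is vertical in the image at column ~262, rows 190 to 258, and centred between the fingers at 204 and 317. I descend and close.

```bash
python3 nudge.py '[[-0.002,0.001,0.03,0,0,0],[-0.002,0.001,0.05,0,0,0],[-0.002,0.001,0.066,0,0,0],[-0.002,0.001,0.066,0,0,0]]'
python3 nudge.py '[[0,0,0,0,0,0],[0,0,0,0,0,0],[0,0,0,0,0,0],[0,0,0,0,0,0],[0,0,0,0,0,0],[0,0,0,0,0,0]]' 0.0
cat > t.py <<'E'
from h import *
o=manip.get_obs();R=np.array(o['tool_rot'])
print(round(o['time'],2),'yaw',round(float(np.arctan2(R[1,0],R[0,0])),4),'Ttool',(R.T@o['wrist_torque']).round(3),'Ftool',(R.T@o['force']).round(1),'j6',round(o['joint_pos'][5],3),o['grip_width'],o['ee_pos'].round(4),o['finger_force'])
E
python3 t.py
```

```text
time: 3.42
ee_pos: [0.531, -0.1467, 0.121]
tool_rot: [[-0.37, 0.929, -0.007], [0.929, 0.37, 0.003], [0.005, -0.005, -1.0]]
force: [-0.1, -0.0, 0.7]
grip_width: 0.0501
finger_force: 0.0
time: 3.92
ee_pos: [0.534, -0.1487, 0.1259]
tool_rot: [[-0.369, 0.929, 0.002], [0.929, 0.369, -0.001], [-0.002, 0.001, -1.0]]
force: [-2.2, -0.9, 6.7]
grip_width: 0.0109
finger_force: 59.4
3.92 yaw 1.9491 Ttool [ 0.377 -0.001 -0.002] Ftool [-0.1 -2.3 -6.7] j6 -0.775 0.010851173469596806 [ 0.534  -0.1487  0.1259] 59.44383502006531
```

```bash
python3 nudge.py '[[0,0,0,0,0,0.05],[0,0,0,0,0,0.1],[0,0,0,0,0,0.15],[0,0,0,0,0,0.2]]'>/dev/null; python3 t.py
python3 nudge.py '[[0,0,0,0,0,0.05],[0,0,0,0,0,0.1],[0,0,0,0,0,0.15],[0,0,0,0,0,0.2]]'>/dev/null; python3 t.py
python3 nudge.py '[[0,0,0,0,0,0.05],[0,0,0,0,0,0.1],[0,0,0,0,0,0.15],[0,0,0,0,0,0.2]]'>/dev/null; python3 t.py
```

```text
4.25 yaw 1.7469 Ttool [ 0.509 -0.086 -0.105] Ftool [-0.2 -2.6 -6.4] j6 -0.572 0.010451170348423902 [ 0.5338 -0.1487  0.1259] 59.44800853729248
4.58 yaw 1.5469 Ttool [ 0.476 -0.188 -0.094] Ftool [-2.  -1.9 -6.4] j6 -0.372 0.010783687247956687 [ 0.5337 -0.1488  0.1258] 59.47163701057434
4.92 yaw 1.3469 Ttool [ 0.515 -0.321 -0.075] Ftool [-2.7 -3.6 -7.1] j6 -0.172 0.010682079483361294 [ 0.5335 -0.1488  0.1258] 59.49574828147888
```

```bash
python3 nudge.py '[[0,0,0,0,0,0.05],[0,0,0,0,0,0.1],[0,0,0,0,0,0.15],[0,0,0,0,0,0.2]]'>/dev/null; python3 t.py
python3 nudge.py '[[0,0,0,0,0,0.05],[0,0,0,0,0,0.1]]'>/dev/null; python3 t.py
python3 nudge.py '[[0,0,0,0,0,0.05],[0,0,0,0,0,0.1]]'>/dev/null; python3 t.py
python3 nudge.py '[[0,0,0,0,0,0.05],[0,0,0,0,0,0.1]]'>/dev/null; python3 t.py
```

```text
5.25 yaw 1.147 Ttool [ 0.497 -0.391 -0.049] Ftool [-2.7 -2.8 -7.2] j6 0.028 0.010742993920841725 [ 0.5333 -0.1487  0.1258] 59.529476165771484
5.42 yaw 1.047 Ttool [ 0.433 -0.528 -0.089] Ftool [-3.1 -3.2 -6.1] j6 0.128 0.010441996825347178 [ 0.5333 -0.1487  0.1258] 59.551109075546265
5.58 yaw 0.947 Ttool [ 0.422 -0.537 -0.026] Ftool [-3.4 -2.6 -7.2] j6 0.228 0.010908655624358068 [ 0.5332 -0.1487  0.1258] 59.574803709983826
5.75 yaw 0.847 Ttool [ 0.367 -0.605 -0.035] Ftool [-3.9 -2.3 -7.8] j6 0.328 0.010219320570860179 [ 0.5332 -0.1486  0.1258] 59.59889352321625
```

```bash
python3 nudge.py '[[0,0,0,0,0,0.05],[0,0,0,0,0,0.1]]'>/dev/null; python3 t.py
python3 nudge.py '[[0,0,0,0,0,0.05],[0,0,0,0,0,0.1]]'>/dev/null; python3 t.py
python3 nudge.py '[[0,0,0,0,0,0.05],[0,0,0,0,0,0.1]]'>/dev/null; python3 t.py
```

```text
5.92 yaw 0.747 Ttool [ 0.391 -0.619 -0.022] Ftool [-2.1 -2.1 -7.5] j6 0.428 0.010980682983703232 [ 0.5331 -0.1486  0.1258] 59.62170124053955
6.08 yaw 0.647 Ttool [ 0.317 -0.646 -0.009] Ftool [-3.7 -1.8 -7.9] j6 0.528 0.010465336488588594 [ 0.533  -0.1485  0.1258] 59.64293718338013
6.25 yaw 0.547 Ttool [ 0.322 -0.713 -0.069] Ftool [-4.  -1.8 -8.3] j6 0.628 0.010678329818770187 [ 0.533  -0.1485  0.1258] 59.66114580631256
```

```bash
python3 nudge.py '[[0,0,0,0,0,0.05],[0,0,0,0,0,0.1]]'>/dev/null; python3 t.py
python3 nudge.py '[[0,0,0,0,0,0.05],[0,0,0,0,0,0.1]]'>/dev/null; python3 t.py
python3 nudge.py '[[0,0,0,0,0,0.05],[0,0,0,0,0,0.1]]'>/dev/null; python3 t.py
```

```text
6.42 yaw 0.447 Ttool [ 0.209 -0.709 -0.027] Ftool [-3.6 -2.1 -8.4] j6 0.728 0.010802850720981926 [ 0.5329 -0.1484  0.1258] 59.67745006084442
6.58 yaw 0.347 Ttool [ 0.186 -0.788 -0.029] Ftool [-4.1 -0.5 -7.9] j6 0.828 0.010741251072577658 [ 0.5329 -0.1484  0.1258] 59.691744446754456
6.75 yaw 0.247 Ttool [ 0.134 -0.741 -0.067] Ftool [-3.1 -1.8 -6.9] j6 0.928 0.010520384237842465 [ 0.5329 -0.1483  0.1258] 59.703975319862366
```

```bash
python3 nudge.py '[[0,0,0,0,0,0.05],[0,0,0,0,0,0.1]]'>/dev/null; python3 t.py
python3 nudge.py '[[0,0,0,0,0,0.05],[0,0,0,0,0,0.1]]'>/dev/null; python3 t.py
python3 nudge.py '[[0,0,0,0,0,0.05],[0,0,0,0,0,0.1]]'>/dev/null; python3 t.py
```

```text
6.92 yaw 0.147 Ttool [ 0.066 -0.827 -0.061] Ftool [-4.3 -0.4 -8.4] j6 1.028 0.011059281409494562 [ 0.5328 -0.1482  0.1258] 59.714258909225464
7.08 yaw 0.0469 Ttool [ 0.011 -0.833 -0.075] Ftool [-4.2 -1.  -7.3] j6 1.128 0.010742201335759372 [ 0.5328 -0.1482  0.1258] 59.72277760505676
7.25 yaw -0.0531 Ttool [-0.027 -0.86  -0.064] Ftool [-4.  -1.2 -8.5] j6 1.228 0.010447202421307379 [ 0.5328 -0.1481  0.1258] 59.73031461238861
```

```bash
python3 nudge.py '[[0,0,0,0,0,0.05],[0,0,0,0,0,0.1]]'>/dev/null; python3 t.py
python3 nudge.py '[[0,0,0,0,0,0.05],[0,0,0,0,0,0.1]]'>/dev/null; python3 t.py
python3 nudge.py '[[0,0,0,0,0,0.05],[0,0,0,0,0,0.1]]'>/dev/null; python3 t.py
```

```text
7.42 yaw -0.1531 Ttool [-0.048 -0.764 -0.062] Ftool [-4.5 -0.6 -8.2] j6 1.328 0.011090061388917863 [ 0.5328 -0.148   0.1258] 59.73531424999237
7.58 yaw -0.2532 Ttool [-0.084 -0.806 -0.175] Ftool [-4.2 -0.3 -9. ] j6 1.428 0.010547484390567808 [ 0.5328 -0.1479  0.1258] 59.73849892616272
7.75 yaw -0.3532 Ttool [-0.161 -0.766 -0.092] Ftool [-4.   0.1 -8.4] j6 1.528 0.010496409865209552 [ 0.5328 -0.1478  0.1258] 59.74114000797272
```

```bash
python3 nudge.py '[[0,0,0,0,0,0.05]]'>/dev/null; python3 t.py
python3 nudge.py '[[0,0,0,0,0,0.05]]'>/dev/null; python3 t.py
```

```text
7.83 yaw -0.4032 Ttool [-0.154 -0.782 -0.058] Ftool [-3.8  1.4 -8.6] j6 1.578 0.011031809490697724 [ 0.5328 -0.1478  0.1258] 59.74130630493164
7.92 yaw -0.4532 Ttool [-0.143 -0.746 -0.058] Ftool [-4.1  0.7 -8.7] j6 1.628 0.010588189974318702 [ 0.5328 -0.1478  0.1258] 59.74148333072662
```

```bash
python3 nudge.py '[[0,0,0,0,0,0.05]]'>/dev/null; python3 t.py
python3 nudge.py '[[0,0,0,0,0,0.05]]'>/dev/null; python3 t.py
python3 nudge.py '[[0,0,0,0,0,0.05]]'>/dev/null; python3 t.py
python3 nudge.py '[[0,0,0,0,0,0.05]]'>/dev/null; python3 t.py
```

```text
8.0 yaw -0.5033 Ttool [-0.228 -0.755 -0.066] Ftool [-3.5  0.8 -8.7] j6 1.678 0.010594638013574458 [ 0.5328 -0.1478  0.1258] 59.7413295507431
8.08 yaw -0.5528 Ttool [-0.226 -0.744 -0.223] Ftool [-3.4  1.5 -8.1] j6 1.727 0.010774512695086296 [ 0.5328 -0.1477  0.1258] 59.74169969558716
8.17 yaw -0.6027 Ttool [-0.23  -0.773 -0.218] Ftool [-3.   0.5 -8.1] j6 1.777 0.010804234876017308 [ 0.5328 -0.1477  0.1258] 59.75184917449951
8.25 yaw -0.6526 Ttool [-0.229 -0.765 -0.253] Ftool [-4.5  1.8 -7.7] j6 1.827 0.010430393729483295 [ 0.5328 -0.1476  0.1258] 59.75751757621765
```

```bash
python3 nudge.py '[[0,0,0,0,0,0.05]]'>/dev/null; python3 t.py
python3 nudge.py '[[0,0,0,0,0,0.05]]'>/dev/null; python3 t.py
python3 nudge.py '[[0,0,0,0,0,0.05]]'>/dev/null; python3 t.py
python3 nudge.py '[[0,0,0,0,0,0.05]]'>/dev/null; python3 t.py
python3 nudge.py '[[0,0,0,0,0,0.05]]'>/dev/null; python3 t.py
```

```text
8.33 yaw -0.7025 Ttool [-0.228 -0.741 -0.27 ] Ftool [-4.   1.1 -7.3] j6 1.877 0.010899092646045286 [ 0.5329 -0.1476  0.1258] 59.76410686969757
8.42 yaw -0.7525 Ttool [-0.242 -0.699 -0.296] Ftool [-3.7  0.2 -8.3] j6 1.927 0.010846329085360902 [ 0.5329 -0.1476  0.1258] 59.7706800699234
8.5 yaw -0.8024 Ttool [-0.293 -0.76  -0.331] Ftool [-2.4  1.  -8.5] j6 1.977 0.010519440478288412 [ 0.5329 -0.1475  0.1258] 59.77791130542755
8.58 yaw -0.8524 Ttool [-0.304 -0.711 -0.352] Ftool [-3.5  1.5 -8.7] j6 2.027 0.010989391395121739 [ 0.5329 -0.1475  0.1258] 59.786027669906616
8.67 yaw -0.9023 Ttool [-0.348 -0.721 -0.418] Ftool [-3.   1.1 -7.8] j6 2.077 0.010777105809451789 [ 0.533  -0.1475  0.1258] 59.79436218738556
```

```bash
python3 nudge.py '[[0,0,0,0,0,0.04]]'>/dev/null; python3 t.py
python3 nudge.py '[[0,0,0,0,0,0],[0,0,0,0,0,0],[0,0,0,0,0,0]]' 0.04 >/dev/null; python3 t.py
python3 nudge.py '[[0,0,-0.04,0,0,0],[0,0,-0.08,0,0,0],[0,0,-0.1,0,0,0],[0,0,-0.1,0,0,0],[0,0,-0.1,0,0,0]]' >/dev/null; python3 t.py
python3 - <<'E'
from h import *
m=manip.camera_model("wrist");a=manip.get_image("wrist")
cv2.imwrite("pics/w4.png",a[:,:,::-1])
o=manip.get_obs();R=np.array(o['tool_rot'])
for xy in((.532,-.146),(.5335,-.1475)):print(proj(m,np.array([*xy,.147])),proj(m,np.array([*xy,.107])))
x=blobs(brass(a),(0,0,512,384),1)[0];print(x[:2])
print(R.tolist(),totool(np.array([.472,.1026,.2])-o['ee_pos']))
E
```

```text
8.75 yaw -0.942 Ttool [-0.39  -0.749 -0.399] Ftool [-2.8  1.8 -8.3] j6 2.117 0.010600935870949539 [ 0.533  -0.1475  0.1258] 59.80189383029938
9.0 yaw -0.9407 Ttool [-0.015 -0.042  0.034] Ftool [-0.5 -0.2 -0.6] j6 2.115 0.04036071099386808 [ 0.5339 -0.1482  0.1244] 0.0
9.42 yaw -0.941 Ttool [ 0.003 -0.009  0.014] Ftool [-0.8 -0.2  1.1] j6 2.115 0.03996980394305207 [ 0.5344 -0.1484  0.2255] 0.0
[261.7704172  205.44403596] [261.64596796 189.63598086]
[261.2929799  202.53638644] [261.23579805 187.10575122]
(array([261.10829103, 189.87535251]), [228, 155, 67, 77, 3546])
[[0.5889868510785428, -0.8081426020352076, -0.00015502369579130287], [-0.8081425581021294, -0.5889868705634955, 0.00026849202299163047], [-0.00030828676353343115, -3.285702507831e-05, -0.9999999519398425]] [-0.23866369 -0.0980342   0.02396848]
```

View pics/w4.png

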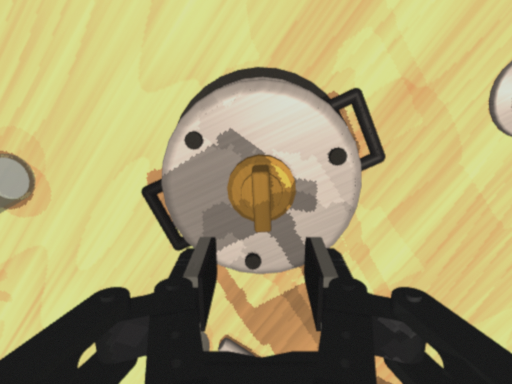

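The bar lines up with the gripper at (261,175–232), so the plug followed and is snug. Two opposite wrist views agree that the axis is at about (0.5335,-0.1475). Now the cup.

```bash
python3 nudge.py '[[-0.239,-0.098,0.024,0,0,-1.5],[-0.239,-0.098,0.024,0,0,-1.5],[-0.239,-0.098,0.024,0,0,-1.5],[-0.239,-0.098,0.024,0,0,-1.5],[-0.239,-0.098,0.024,0,0,-1.5],[-0.239,-0.098,0.024,0,0,-1.5],[-0.239,-0.098,0.024,0,0,-1.5],[-0.239,-0.098,0.024,0,0,-1.5],[-0.239,-0.098,0.024,0,0,-1.5],[-0.239,-0.098,0.024,0,0,-1.5],[-0.239,-0.098,0.024,0,0,-1.5],[-0.239,-0.098,0.024,0,0,-1.5],[-0.239,-0.098,0.024,0,0,-1.5],[-0.239,-0.098,0.024,0,0,-1.5]]' >/dev/null; python3 t.py
python3 - <<'E'
from h import *
m=manip.camera_model("wrist");a=manip.get_image("wrist");cv2.imwrite("pics/w5.png",a[:,:,::-1])
w=dict(np.load("wcap.npz"));b=cv2.imread("pics/wcap.png")[:,:,::-1].copy()
def top(m,a):  # circle of the knob's blob: dark part near prediction
    p=proj(m,np.array([.472,.1026,.066])).astype(int)
    return blobs(dark(a),(p[0]-30,p[1]-30,p[0]+30,p[1]+30),1)[0]
A=top(m,a);B=top(w,b);print(A[:2],B[:2])
ms,md=manip.camera_model("scene"),manip.camera_model("side")
print(tri([(m,A[0]),(w,B[0])]),tri([(m,A[0]),(w,B[0]),(ms,(311.3,224.4)),(md,(215.9,182.2))]))
print(onz(m,A[0],.066),onz(w,B[0],.066))
o=manip.get_obs();X=(onz(m,A[0],.066)+onz(w,B[0],.066))/2
print(totool(X*[1,1,0]+[0,0,.054]-o['ee_pos']))
E
```

```text
10.63 yaw 0.5558 Ttool [ 0.012 -0.015 -0.005] Ftool [-0.2 -0.1  0.5] j6 1.085 0.039920735051618805 [0.471  0.1027 0.1987] 0.0
(array([261.07359307, 179.004329  ]), [250, 167, 23, 25, 462]) (array([260.49211356, 169.42271293]), [252, 159, 18, 22, 317])
(array([0.47262449, 0.1036946 , 0.06552795]), [np.float64(9.079416372452562e-06), np.float64(9.079416372458602e-06)]) (array([0.47234044, 0.10303872, 0.06153299]), [np.float64(0.000575319099364532), np.float64(0.001168514583415787), np.float64(0.0003620166353318139), np.float64(0.0006272588565590762)])
[0.4727274  0.10374951 0.066     ] [0.47252396 0.10373595 0.066     ]
[1.98475246e-03 5.21670408e-06 1.45057961e-01]
```

View pics/w5.png

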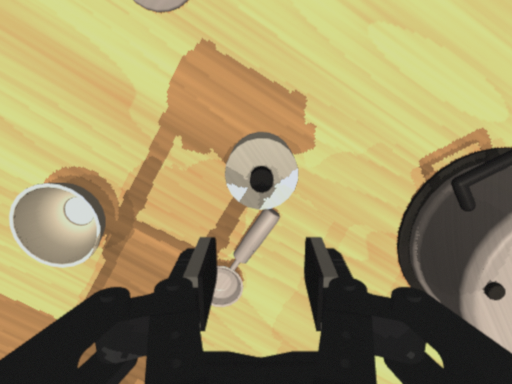

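The knob is at (261,179). Two wrist views put it at (0.4726,0.1037), z about 0.0655, and the way down is clear.

```bash
python3 nudge.py '[[0.002,0,0.04,0,0,0],[0.002,0,0.08,0,0,0],[0.002,0,0.115,0,0,0],[0.002,0,0.135,0,0,0],[0.002,0,0.144,0,0,0],[0.002,0,0.144,0,0,0],[0.002,0,0.144,0,0,0]]' >/dev/null; python3 t.py
python3 nudge.py '[[0,0,0,0,0,0],[0,0,0,0,0,0],[0,0,0,0,0,0],[0,0,0,0,0,0],[0,0,0,0,0,0]]' 0 >/dev/null; python3 t.py
python3 nudge.py '[[0,0,-0.03,0,0,0],[0,0,-0.07,0,0,0],[0,0,-0.11,0,0,0],[0,0,-0.15,0,0,0],[0,0,-0.18,0,0,0],[0,0,-0.18,0,0,0],[0,0,-0.18,0,0,0]]' >/dev/null; python3 t.py
python3 - <<'E'
from h import *
a=manip.get_image("side");b=manip.get_image("scene");w=manip.get_image("wrist")
cv2.imwrite("pics/h.png",np.hstack([a[60:260,140:340],b[100:300,180:380],w[100:300,156:356]])[:,:,::-1])
o=manip.get_obs();print(totool(np.array([.5335,-.1475,o['ee_pos'][2]])-o['ee_pos']))
E
```

```text
11.27 yaw 0.5578 Ttool [0.008 0.004 0.001] Ftool [-0.5 -0.3 -0.3] j6 1.085 0.040001722136813724 [0.4742 0.1039 0.0565] 0.0
11.68 yaw 0.5586 Ttool [0.096 0.04  0.017] Ftool [ 0.1 -1.9 -7.1] j6 1.084 0.017618368449117676 [0.4752 0.1042 0.0579] 58.951316177845
12.27 yaw 0.5588 Ttool [-0.017  0.018  0.016] Ftool [ 0.2 -0.1  1.4] j6 1.084 0.017287016260626748 [0.4747 0.1039 0.2384] 59.09688096726313
[-8.13484557e-02  2.45407757e-01 -1.52712116e-04]
```

View pics/h.png

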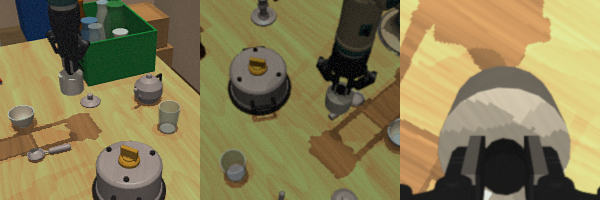

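The cup is held (side crop ~(70,80)) and centred between the fingers. Now I carry it over the plug.

```bash
python3 nudge.py '[[-0.005,0.015,0,0,0,0],[-0.015,0.045,0,0,0,0],[-0.026,0.08,0,0,0,0],[-0.038,0.115,0,0,0,0],[-0.049,0.15,0,0,0,0],[-0.06,0.185,0,0,0,0],[-0.07,0.215,0,0,0,0],[-0.077,0.235,0,0,0,0],[-0.08,0.244,0,0,0,0],[-0.08,0.245,0,0,0,0],[-0.08,0.245,0,0,0,0],[-0.08,0.245,0,0,0,0]]' >/dev/null; python3 t.py
python3 - <<'E'
from h import *
E=[]
for i in range(5):
    a=manip.get_image("wrist");E.append(manip.get_obs()['ee_pos'])
print(np.mean(E,0),np.std(E,0))
b=manip.get_image("scene");s=manip.get_image("side")
m=manip.camera_model("scene");d=manip.camera_model("side")
c=lambda a,p:cv2.resize(a[p[1]-40:p[1]+40,p[0]-40:p[0]+40],None,fx=4.5,fy=4.5,interpolation=cv2.INTER_CUBIC)
P=[proj(x,np.array([.5335,-.1475,.2])).astype(int) for x in(m,d)];print(P)
for im,x in((b,m),(s,d)):  # expected rim + axis dots
    for z in(.18,.23):
        q=proj(x,np.array([.5335,-.1475,z]));cv2.circle(im,tuple(q.round().astype(int)),0,(255,0,0),-1)
    for t in np.linspace(0,2*np.pi,24,endpoint=False):
        q=proj(x,np.array([.5335+.0325*np.cos(t),-.1475+.0325*np.sin(t),.1805]));im[int(round(q[1])),int(round(q[0]))]=(255,0,0)
cv2.imwrite("pics/h2.png",np.hstack([c(b,P[0]),c(s,P[1])])[:,:,::-1])
E
```

```text
13.42 yaw 0.5597 Ttool [-0.008  0.012  0.002] Ftool [ 0.5 -0.7  0.4] j6 0.621 0.017219655069269705 [ 0.5351 -0.1447  0.2356] 59.10914312058594
[ 0.53545505 -0.14484877  0.23630087] [0.00015372 0.00022086 0.00023536]
[array([235, 147]), array([269, 190])]
```

View pics/h2.png

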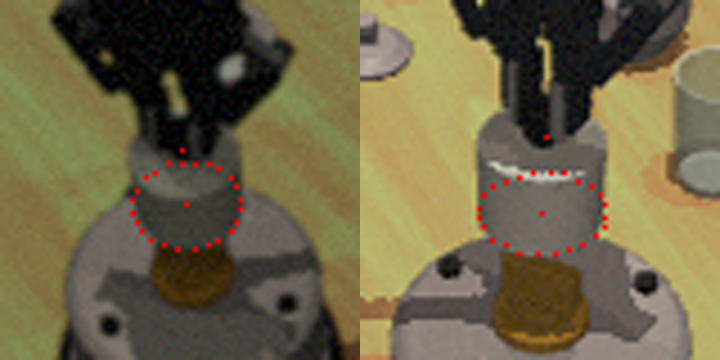

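Both views show the cup within about 1 mm of the expected rim ring. A finer check compares the cup's edges with the collar's edges in the same images.

```bash
python3 - <<'E'
from h import *
for n,rows in(("scene",None),("side",None)):
    a=manip.get_image(n);m=manip.camera_model(n)
    u=proj(m,np.array([.5335,-.1475,.111]));v=proj(m,np.array([.5335,-.1475,.17]));v2=proj(m,np.array([.5335,-.1475,.19]))
    h=cv2.cvtColor(a,cv2.COLOR_RGB2HSV)
    print(n,'axis .111',u.round(1),'.17',v.round(1))
    for r in range(int(u[1])-2,int(u[1])+8):
        c=np.where((h[r,:,1]>110)&(h[r,:,0]<32)&(abs(np.arange(512)-u[0])<20)&(h[r,:,2]<200))[0]
        print(r,(c.min(),c.max(),(c.min()+c.max())/2) if len(c) else None,end=' ')
    print()
    for r in range(int(v2[1])-2,int(v[1])+3,2):
        g=h[r,int(v[0])-22:int(v[0])+23,1].astype(int);c=np.where(g<80)[0]+int(v[0])-22
        print(r,c.min(),c.max(),(c.min()+c.max())/2,end=' | ')
    print()
E
```

```text
scene axis .111 [237.4 167. ] .17 [236.3 154.5]
165 (np.int64(229), np.int64(246), np.float64(237.5)) 166 (np.int64(229), np.int64(246), np.float64(237.5)) 167 (np.int64(229), np.int64(246), np.float64(237.5)) 168 (np.int64(229), np.int64(246), np.float64(237.5)) 169 (np.int64(229), np.int64(245), np.float64(237.0)) 170 (np.int64(229), np.int64(245), np.float64(237.0)) 171 (np.int64(230), np.int64(245), np.float64(237.5)) 172 (np.int64(230), np.int64(244), np.float64(237.0)) 173 (np.int64(231), np.int64(243), np.float64(237.0)) 174 (np.int64(232), np.int64(242), np.float64(237.0)) 
148 224 248 236.0 | 150 223 252 237.5 | 152 220 256 238.0 | 154 218 258 238.0 | 156 215 258 236.5 | 
side axis .111 [269.  218.2] .17 [269.3 200.1]
216 (np.int64(259), np.int64(278), np.float64(268.5)) 217 (np.int64(258), np.int64(279), np.float64(268.5)) 218 (np.int64(258), np.int64(279), np.float64(268.5)) 219 (np.int64(258), np.int64(279), np.float64(268.5)) 220 (np.int64(258), np.int64(279), np.float64(268.5)) 221 (np.int64(259), np.int64(279), np.float64(269.0)) 222 (np.int64(259), np.int64(279), np.float64(269.0)) 223 (np.int64(259), np.int64(278), np.float64(268.5)) 224 (np.int64(260), np.int64(278), np.float64(269.0)) 225 (np.int64(261), np.int64(277), np.float64(269.0)) 
191 255 282 268.5 | 193 255 282 268.5 | 195 255 282 268.5 | 197 256 282 269.0 | 199 256 282 269.0 | 201 257 281 269.0 |
```

Cup and collar agree to within about 1 mm. Lowering in steps.

```bash
python3 nudge.py '[[0,0.0005,0.02,0,0,0],[0,0.0005,0.035,0,0,0],[0,0.0005,0.045,0,0,0],[0,0.0005,0.055,0,0,0],[0,0.0005,0.058,0,0,0]]' >/dev/null; python3 t.py
python3 nudge.py '[[0,0,0.002,0,0,0],[0,0,0.004,0,0,0],[0,0,0.006,0,0,0]]' >/dev/null; python3 t.py
python3 nudge.py '[[0,0,0.002,0,0,0],[0,0,0.003,0,0,0],[0,0,0.004,0,0,0],[0,0,0.004,0,0,0]]' >/dev/null; python3 t.py
```

```text
14.28 yaw 0.5588 Ttool [0.007 0.013 0.014] Ftool [-0.3 -0.4  1.8] j6 0.62 0.017229444480301774 [ 0.5353 -0.1464  0.1767] 59.10358158289455
14.53 yaw 0.5588 Ttool [ 0.02  -0.011  0.012] Ftool [ 0.5 -0.1  0.4] j6 0.62 0.017202207374232687 [ 0.5366 -0.147   0.1728] 59.10582885844633
14.87 yaw 0.5588 Ttool [ 0.    -0.015 -0.026] Ftool [-0.7 -0.5  0. ] j6 0.62 0.017643483756613842 [ 0.536  -0.1467  0.1683] 59.10528573906049
```

```bash
python3 nudge.py '[[0,0,0.002,0,0,0],[0,0,0.004,0,0,0],[0,0,0.004,0,0,0],[0,0,0.004,0,0,0]]' >/dev/null; python3 t.py
python3 nudge.py '[[0,0,0.001,0,0,0],[0,0,0.002,0,0,0],[0,0,0.002,0,0,0]]' >/dev/null; python3 t.py
```

```text
15.2 yaw 0.5588 Ttool [ 0.067 -0.011  0.01 ] Ftool [ 0.5 -0.3 -0.1] j6 0.62 0.017380212290091745 [ 0.536  -0.1467  0.1641] 59.106796032283455
15.45 yaw 0.5588 Ttool [ 0.209 -0.152 -0.034] Ftool [-1.4 -0.6 -2.8] j6 0.62 0.017044433102306626 [ 0.5361 -0.1467  0.1631] 59.538133442401886
```

```bash
python3 nudge.py '[[0,0,0.001,0,0,0],[0,0,0.001,0,0,0]]' >/dev/null; python3 t.py
python3 nudge.py '[[0,0,0,0,0,0],[0,0,0,0,0,0],[0,0,0,0,0,0],[0,0,0,0,0,0]]' 0.045 >/dev/null; python3 t.py
python3 nudge.py '[[0,0,-0.03,0,0,0],[0,0,-0.06,0,0,0],[0,0,-0.1,0,0,0],[0,0,-0.12,0,0,0],[0,0,-0.12,0,0,0],[0,0,-0.12,0,0,0]]' >/dev/null; python3 t.py
python3 - <<'E'
from h import *
b=manip.get_image("scene");s=manip.get_image("side");w=manip.get_image("wrist");mw=manip.camera_model("wrist")
md=manip.camera_model("side")
p=proj(mw,np.array([.5335,-.1475,.17])).astype(int);A=blobs(dark(w),(p[0]-30,p[1]-30,p[0]+30,p[1]+30),1)[0]
q=proj(md,np.array([.5335,-.1475,.17])).astype(int);B=blobs(dark(s),(q[0]-12,q[1]-14,q[0]+12,q[1]+14),1)[0]
print(A[:2],B[:2],tri([(mw,A[0]),(md,B[0])]))
cv2.imwrite("pics/f.png",np.hstack([cv2.resize(x,None,fx=2.6,fy=2.6,interpolation=cv2.INTER_CUBIC) for x in(b[110:230,185:285],s[140:260,220:320],w[max(0,p[1]-60):max(0,p[1]-60)+120,p[0]-50:p[0]+50])])[:,:,::-1])
E
```

```text
15.62 yaw 0.5589 Ttool [ 0.391 -0.327  0.015] Ftool [-1.  -3.6 -9.4] j6 0.62 0.017401755472602285 [ 0.536  -0.1466  0.1629] 60.07550776004791
15.95 yaw 0.5588 Ttool [ 0.044 -0.041 -0.035] Ftool [ 0.1 -0.  -0.9] j6 0.62 0.04454772785503709 [ 0.536  -0.1467  0.1609] 0.0
16.45 yaw 0.5588 Ttool [ 0.05  -0.054 -0.037] Ftool [-0.1 -1.   0.5] j6 0.62 0.044909027631702486 [ 0.5366 -0.147   0.2823] 0.0
(array([260.87591241, 191.2810219 ]), [249, 178, 25, 28, 548]) (array([269.09090909, 201.62337662]), [265, 197, 9, 11, 77]) (array([ 0.53268687, -0.14781032,  0.16598815]), [np.float64(0.0002600538738515407), np.float64(0.0002600538738517793)])
```

View pics/f.png

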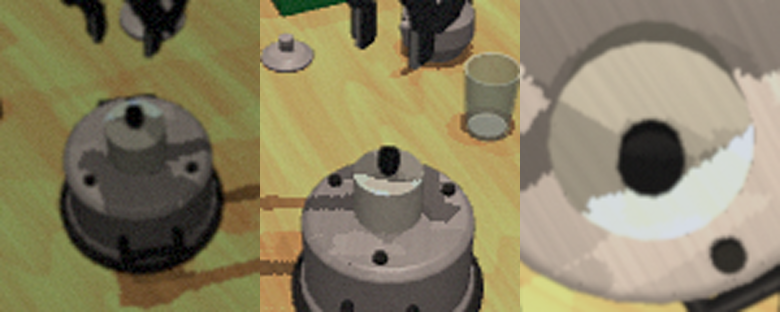

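The cup stands flat on the urn's base in all three crops. The knob triangulates to z 0.166, which matches the 0.105 base plus 0.061. The gripper is clear.

```bash
python3 -c "
from cell import manip
print(manip.finish_job())"
```

```text
the job is handed in; nothing more can be done
None
```

The plug is hand-tight (about 0.42 rad past the bite, about 0.40 N m), the cover cup is fully down over it on the urn, and the job was handed in at about 16.6 s; no result came back.

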